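Change over the job-card boxes

ROBOT

A 6-joint arm with a two-finger parallel gripper is mounted at the origin on the work surface. World frame = base frame: x ahead of the robot, y to its left, z up, the work surface at z = 0. Lengths are in m, angles in rad, forces in N, time in s.
With the tool pointing down it reaches from about 0.325 to 0.775 m from the base axis. Payload 5.5 kg.
Tool frame: the origin (TCP) lies midway between the tips of the shut fingers; the grasp point (between the pads) lies 19 mm behind it; z points along the fingers, y is the line along which they close (so a half turn about z gives the same grasp; the last joint's range is limited). The gripper opens to 88 mm and grips with 3 to 60 N. Pads are 20 mm wide; open, the fingers measure 115 mm over their backs; the gripper's body (75 mm by 178 mm) begins 61 mm behind the grasp point.
Start: joints at [-1.256, 0.091, 1.231, -0, 1.82, -0.057], TCP at [0.218, -0.559, 0.223] pointing down, gripper open.
Joint ranges: [-2.87, 2.87], [-0.86, 2.18], [0.17, 2.46], [-1.51, 4.65], [0.06, 2.69], [-2.65, 2.65]. Speed limits (rad/s): [2.57, 2.57, 3.01, 3.14, 3.14, 3.14].

INTERFACE

Orientations are given as a 3x3 rotation matrix whose columns are the frame's x, y, z axes.
In Python, from cell import arm gives the robot as it stands. The module is installed in compiled form; this text tells all that it offers.
- The arm moves only by the tool apply_moves, never from a script. Its argument "plan" is a list of rows, each a list of 5 numbers: the opening, from 0 (shut) to 1 (fully open), then the shift along the tool's x, y, z in cm, then the turn about the tool's z in rad. A call has exactly 10 rows; each row shifts and turns the commanded pose from where the row before left it, along the tool's axes as they then stand; what a row does not reach is not made up. A row lasts 1/12 s, in which the tool goes at most 41.7 mm and 7.16 degrees, less where a joint would pass 70% of its speed; a pose out of reach is approached as far as the arm can. A call is refused whole if a number of a shift passes 4.17 or a number of a turn 0.125, either way. A call with a gripper value outside its range is refused whole. The fingers move at their own pace and stop on an object; "squeeze" is the grip in N (left out, the last holds). Time passes only in rows, so rows that do not move let the fingers close, or fill a call up. It gives the time, the measured TCP pose, the force, the opening and the grip force at its end, in the units of the state.
- arm.get_state(): the state, without advancing time (a new reading comes with each control period).
- arm.camera(name): name is "side" or "top"; returns the picture (400x640x3 uint8, blue, green, red); there is no depth.
- arm.camera_params(name): a dict with "fx", "fy", "cx", "cy" (pixels), "extrinsics" (4x4, takes a point from world to camera coordinates). Camera axes: x right, y down, z forward; pixel columns grow to the right and rows downward; lengths in m; the calibration is good to about 2 mm. A picture is of the moment at which its call begins. camera_params takes no time and is no camera call.
- arm.job_done(): hands the job in; it is judged then, once.
The state is a dict: "time": time; "joint_pos": joint angles; "qd": joint speeds; "tau": joint torques, N m; "position": TCP position; "orientation": TCP orientation; "force": force on the tool from outside, world axes, zero at the start; "wrist_torque": the same for the moment, N m; "opening": opening from 0.0 (shut) to 1.0 (fully open); "grasp_force": force on a finger pad.
Only numpy, scipy, OpenCV 4.12 (cv2) and the standard library are available. Lean on these libraries where they do the work, as an engineer would, in place of code of your own. Each camera call takes 0.05 s, during which the arm holds its last target. There are 200 camera calls.

TASK

The job in the low, wide card box is finished: first push its open lid over so that it falls shut. Then, with a fingertip under the lip, flip the lid of the tall, narrow card box up and over past upright, so that it leans back against its stop and stays open by its own weight. Nothing is to be picked up: leave both boxes standing where they are and do not disturb the other things on the desk.

Things in the scene. Friction and masses are not known exactly. Their poses are not given: they have to be found in the camera images.
- low_box: low, wide card box of grey painted sheet steel, full of cards, its lid standing open at the start; loose on the desk (1.2 to 1.8 kg) and able to slide or tip if shoved. Outside 100 mm deep (its x), 140 mm wide (its y), 75 mm high to the rim (its z). Origin under the centre of its floor; its front, with the lip of the lid and a label holder, faces its -x (towards the robot, turned up to about 20 degrees), the hinge lies along the top edge of its back (+x) wall
- tall_box: tall, narrow card box of grey painted sheet steel, full of cards, its lid shut at the start; loose on the desk (1.2 to 1.8 kg) and able to slide or tip if shoved. Outside 100 mm deep (its x), 90 mm wide (its y), 110 mm high to the rim (its z). Origin under the centre of its floor; its front, with the lip of the lid and a label holder, faces its -x (towards the robot, turned up to about 20 degrees), the hinge lies along the top edge of its back (+x) wall
- low_box_lid (a joint): angle of the low box's lid: 0 shut flat on the rim, grows as it opens; about 1.57 upright; 1.85 (106 degrees) leaning back on its stop. Softly damped hinge without spring or catch: the lid falls shut when short of about 1.45 and falls back to its stop when past about 1.6. Starts open, at its stop
- tall_box_lid (a joint): angle of the tall box's lid: 0 shut flat on the rim, grows as it opens; about 1.57 upright; 1.85 (106 degrees) leaning back on its stop. Softly damped hinge without spring or catch: the lid falls shut when short of about 1.45 and falls back to its stop when past about 1.6. Starts shut
- low_box_hinge (a point): point on the hinge axis, mid-width, at the top of the back wall of the low box, 75 mm above the desk; axes as the box: the hinge axis is y
- tall_box_hinge (a point): point on the hinge axis, mid-width, at the top of the back wall of the tall box, 110 mm above the desk; axes as the box: the hinge axis is y
- low_box_lip (a point): mid-width point on the outer edge of the finger lip of the low box's lid, 120 mm from the hinge. The lid is a 4 mm steel plate of about 140 g covering the box (100 mm from hinge to front edge); the lip, 112 mm wide, carries on 20 mm past the front edge, flared up 25 degrees, with free space under it in front of the box. Axes turn with the lid (those of the box when shut)
- tall_box_lip (a point): mid-width point on the outer edge of the finger lip of the tall box's lid, 120 mm from the hinge. The lid is a 4 mm steel plate of about 100 g covering the box (100 mm from hinge to front edge); the lip, 72 mm wide, carries on 20 mm past the front edge, flared up 25 degrees, with free space under it in front of the box. Axes turn with the lid (those of the box when shut)
- torch: red plastic pocket torch, 32 mm across, 82 mm tall, standing upright between the two boxes; origin under its centre
- tape: roll of brown tape lying flat, 90 mm across, 25 mm high, beyond and between the boxes; origin under its centre
- stapler: stapler, 140 x 34 x 46 mm, lying in front of the boxes near the robot; origin under its centre
- mug: white mug, 80 mm across, 92 mm high, handle along its own +y, on the robot's left; origin under its centre
- mouse: black computer mouse, 105 x 60 x 32 mm, on the far left; origin under its centre
- bracket: bent steel angle bracket, 70 x 60 x 60 mm, on the robot's right; origin under the centre of its foot

How it is judged:
On the way, in this order (a step that is already met when the one before it is completed fails the run):
1. the low box's lid is shut (value of joint low_box_lid below 0.06 rad and value of joint tall_box_lid below 0.3 rad), for 0.2 s.
2. the tall box's lid lies back open, past its over-center point (value of joint tall_box_lid above 1.75 rad), for 0.2 s.
At the end, for the whole second after the job is handed in: The low box's lid is shut (below 0.06 rad) and the tall box's lid leans back open (above 1.75 rad), both at rest; both boxes stand upright within 30 mm of where they were, and every other thing lies within 25 mm of where it was (value of joint low_box_lid below 0.06 rad and value of joint tall_box_lid above 1.75 rad and velocity of joint tall_box_lid between -0.05 and 0.05 rad/s and velocity of joint low_box_lid between -0.05 and 0.05 rad/s and not (distance of low_box from where it was at the start of the episode above 0.03 m or angle between low_box's own z axis and vertical above 0.15 rad or height (world z) of low_box above 0.012 m) and not (distance of tall_box from where it was at the start of the episode above 0.03 m or angle between tall_box's own z axis and vertical above 0.15 rad or height (world z) of tall_box above 0.012 m) and linear speed of each of low_box, tall_box below 0.02 m/s and not (distance of torch from where it was at the start of the episode above 0.025 m) and not (distance of tape from where it was at the start of the episode above 0.025 m) and not (distance of stapler from where it was at the start of the episode above 0.025 m) and not (distance of mug from where it was at the start of the episode above 0.025 m) and not (distance of mouse from where it was at the start of the episode above 0.025 m) and not (distance of bracket from where it was at the start of the episode above 0.025 m)); the robot touches nothing.
It fails at once if a card box is lifted, tipped by more than 0.15 rad, or pushed more than 30 mm from its place ((distance of low_box from where it was at the start of the episode above 0.03 m or angle between low_box's own z axis and vertical above 0.15 rad or height (world z) of low_box above 0.012 m) or (distance of tall_box from where it was at the start of the episode above 0.03 m or angle between tall_box's own z axis and vertical above 0.15 rad or height (world z) of tall_box above 0.012 m)).
It fails at once if another thing on the desk is moved by more than 25 mm (picked up, pushed or knocked over) (distance of any of torch, tape, stapler, mug, mouse, bracket from where it was at the start of the episode above 0.025 m).
It also fails if it takes over 58 s, if anything falls off the work surface, if the arm or the gripper's body presses on something with over 40 N, if the wrist force passes 120 N, or if a joint passes its speed limit or range.

## Working session

There is one attempt and no reset: what is moved stays moved. The work goes in short steps, Python scripts to look and compute and a tool call to move; the robot and the scene stay as the last step left them, time stands still between calls to the robot, and variables do not carry over. Pictures are saved under pics/ and viewed, at most 10 in all, crops included, and the job is handed in when it is done.

Besides the shell and the picture viewer there is one more tool, called after "Emit:" as name([rows], argument=value, ...), one row to a line, values as JSON. apply_moves: Moves the arm, as the interface text tells. Its arguments: {"type":"object","properties":{"plan":{"type":"array"},"squeeze":{"type":"number"}},"required":["plan"]}

```bash
mkdir -p pics
python3 - <<'E'
from cell import arm
import cv2,numpy as np
for n in("top","side"):
    cv2.imwrite(f"pics/{n}0.png",arm.camera(n)); p=arm.camera_params(n); print(n,p['fx'],p['fy'],p['cx'],p['cy']);print(np.round(p['extrinsics'],4).tolist())
s=arm.get_state();print(s['time'],s['position'],np.round(s['orientation'],3).tolist(),s['opening'])
E
```

```text
top 517.8610463166527 517.8610463166527 319.36223137112245 201.1386408534671
[[0.0152, -0.9999, 0.0054, -0.03], [-0.9913, -0.0158, -0.1303, 0.5983], [0.1304, -0.0034, -0.9915, 1.1823], [0.0, 0.0, 0.0, 1.0]]
side 361.854311410203 361.854311410203 317.45520418550586 198.0961692417002
[[-0.9707, -0.2401, -0.0124, 0.5584], [-0.1371, 0.5949, -0.792, 0.1565], [0.1976, -0.7671, -0.6104, 0.8384], [0.0, 0.0, 0.0, 1.0]]
0.1 [ 0.21785241 -0.55876405  0.22162972] [[0.932, 0.363, -0.001], [0.363, -0.932, 0.002], [0.0, -0.002, -1.0]] 0.9997391587633478
```

View pics/top0.png

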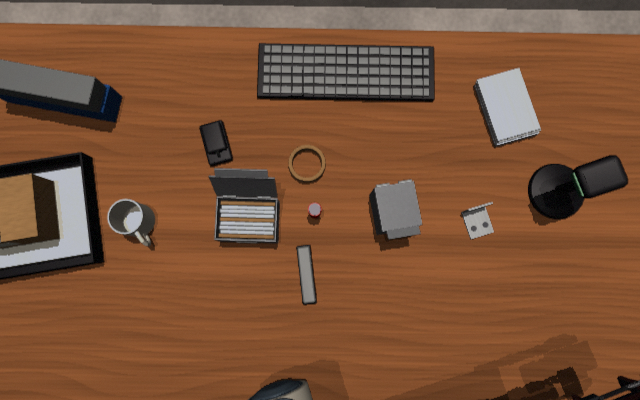

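View pics/side0.png

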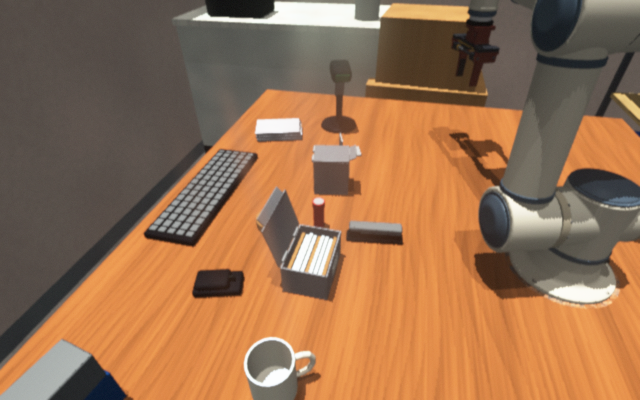

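The top view shows the low box at about (247,215) with its lid open towards the top, the torch at (314,211) and the tall box at (397,210). The stapler is at (307,275) and the tape at (307,163). I'll enlarge the two boxes.

Run:
```python
import cv2,numpy as np
im=cv2.imread("pics/top0.png")
a=cv2.resize(im[160:250,200:290],None,fx=6,fy=6,interpolation=cv2.INTER_CUBIC)[:,:400+0]
a=cv2.resize(im[160:250,205:285],(400,450),interpolation=cv2.INTER_CUBIC)
b=cv2.resize(im[165:255,360:440],(400,450),interpolation=cv2.INTER_CUBIC)
cv2.imwrite("pics/c0.png",np.hstack([a,b]))
```

```text
(no output)
```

View pics/c0.png

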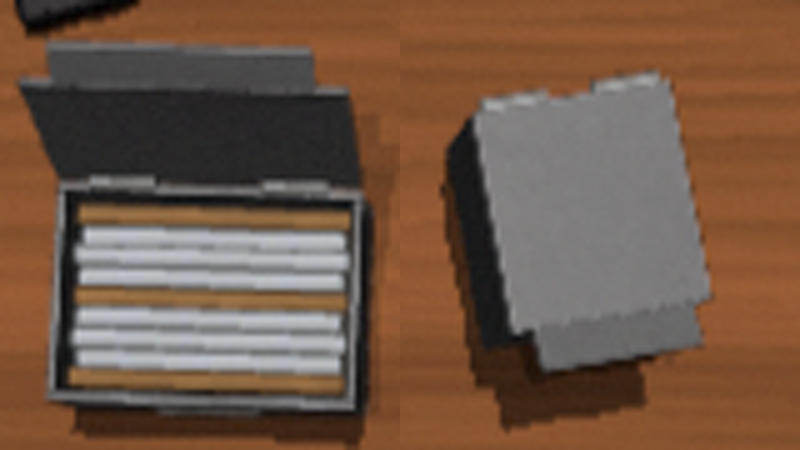

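Crop scale is 5. The low box rim corners are (62,185), (362,190), (355,408) and (50,402). The tall lid corners are (475,112), (672,82), (710,300) and (515,332). I'll fit the known box shapes to these points.

```bash
cat > h.py <<'E'
from cell import arm
import numpy as np
from scipy.optimize import least_squares
def proj(n,P):
    p=arm.camera_params(n);E=np.array(p['extrinsics']);c=np.atleast_2d(P)@E[:3,:3].T+E[:3,3]
    return np.c_[p['fx']*c[:,0]/c[:,2]+p['cx'],p['fy']*c[:,1]/c[:,2]+p['cy']]
def W(q,L):
    c,s=np.cos(q[2]),np.sin(q[2]);L=np.atleast_2d(L)
    return np.c_[q[0]+c*L[:,0]-s*L[:,1],q[1]+s*L[:,0]+c*L[:,1],L[:,2]]
def fit(uv,L,x0):
    r=least_squares(lambda q:(proj("top",W(q,L))-uv).ravel(),x0,x_scale=[.01,.01,.1]);return r.x,np.abs(r.fun).max()
E
python3 - <<'E'
from h import *
a=np.array([[62,185],[362,190],[355,408],[50,402]])/5+[205,160]
L=[[.05,.07,.075],[.05,-.07,.075],[-.05,-.07,.075],[-.05,.07,.075]]
b=np.array([[75,112],[272,82],[310,300],[115,332],[145,370],[300,345]])/5+[360,165]
M=[[.05,.045,.114],[.05,-.045,.114],[-.05,-.045,.114],[-.05,.045,.114],[-.068,.036,.121],[-.068,-.036,.121]]
lo,e1=fit(a,L,[.6,.15,0]);ta,e2=fit(b,M,[.6,-.2,.15])
print(lo,e1,ta,e2,"px err")
print("low hinge",W(lo,[.05,0,.075]),"lip open",W(lo,[.091,0,.186]),"tall lip",W(ta,[-.068,0,.12]),"grip pt",W(ta,[-.063,0,.12]))
print("side chk",proj("side",np.r_[W(lo,[-.05,.07,.075]),W(ta,[-.05,.045,.114]),W(lo,[.091,0,.186])]))
print("torch/stapler/tape z guess")
for uv,z in(((314,211),.082),((307,275),.046),((307,163),.025)):
    r=least_squares(lambda q:(proj("top",[q[0],q[1],z])-uv).ravel(),[.6,0]);print(r.x)
E
```

```text
[ 0.55008355  0.14477914 -0.00521392] 0.6745892193666521 [ 0.58036089 -0.1958497   0.17174529] 0.7642691971323643 px err
low hinge [[0.60008287 0.14451844 0.075     ]] lip open [[0.64108232 0.14430467 0.186     ]] tall lip [[ 0.5133613  -0.20747105  0.12      ]] grip pt [[ 0.51828774 -0.20661654  0.12      ]]
side chk [[327.45254289 275.98563712]
 [349.23409506 161.44164883]
 [268.20969049 201.57320969]]
torch/stapler/tape z guess
[ 0.57034386 -0.00873013]
[0.42590209 0.00516762]
[0.6928129  0.01044814]
```

Emit:
apply_moves([
  [0, 0, 0, -1, 0.124],
  [0, 0, 0, -1, 0.124],
  [0, 0, 0, -1, 0.124],
  [0, 2.2, -3.4, 0, 0],
  [0, 2.2, -3.4, 0, 0],
  [0, 2.2, -3.4, 0, 0],
  [0, 2.2, -3.4, 0, 0],
  [0, 2.2, -3.4, 0, 0],
  [0, 2.2, -3.4, 0, 0],
  [0, 2.2, -3.4, 0, 0],
], squeeze=8)

```text
time: 0.93
position: [0.3725, -0.3192, 0.2522]
orientation: [[1.0, -0.001, -0.0], [-0.001, -1.0, 0.0], [-0.0, -0.0, -1.0]]
force: [-0.2, -0.2, 0.4]
opening: 0.283
grasp_force: 0.0
```

Emit:
apply_moves([
  [0, 2.3, -3.3, 0, 0],
  [0, 2.3, -3.3, 0, 0],
  [0, 2.3, -3.3, 0, 0],
  [0, 2.3, -3.3, 0, 0],
  [0, 2.3, -3.3, 0, 0],
  [0, 2.3, -3.3, 0, 0],
  [0, 2.3, -3.3, 0, 0],
  [0, 2.3, -3.3, 0, 0],
  [0, 2.3, -3.3, 0, 0],
  [0, 2.3, -3.3, 0, 0],
])

```text
time: 1.77
position: [0.6028, 0.0109, 0.2521]
orientation: [[1.0, -0.0, -0.001], [-0.0, -1.0, -0.0], [-0.001, 0.0, -1.0]]
force: [-0.2, -0.7, 0.1]
opening: 0.002
grasp_force: 0.0
```

Emit:
apply_moves([
  [0, 2.4, -3.3, 0, 0],
  [0, 2.4, -3.3, 0, 0],
  [0, 2.4, -3.3, 0, 0],
  [0, 2.4, -3.3, 0, 0],
  [0, 0, 0, 0, 0],
  [0, 0, 0, 2, 0],
  [0, 0, 0, 2, 0],
  [0, 0, 0, 2, 0],
  [0, 0, 0, 2, 0],
  [0, 0, 0, 1, 0],
])

```text
time: 2.6
position: [0.6968, 0.1404, 0.1586]
orientation: [[1.0, -0.0, -0.005], [-0.0, -1.0, -0.001], [-0.005, 0.001, -1.0]]
force: [-0.6, 0.1, -0.1]
opening: 0.009
grasp_force: 0.0
```

Emit:
apply_moves([
  [0, -2, 0, 0, 0],
  [0, -2, 0, 0, 0],
  [0, -1, 0, 0, 0],
  [0, -1, 0, 0, 0],
  [0, -1, 0, 0, 0],
  [0, -1, 0, 0, 0],
  [0, -1, 0, 0, 0],
  [0, -1, 0, 0, 0],
  [0, -1, 0, 0, 0],
  [0, -1, 0, 0, 0],
])

```text
time: 3.43
position: [0.5775, 0.1406, 0.163]
orientation: [[1.0, -0.0, 0.0], [-0.0, -1.0, -0.0], [0.0, 0.0, -1.0]]
force: [1.3, -0.9, -0.1]
opening: 0.003
grasp_force: 0.0
```

Emit:
apply_moves([
  [0, -1, 0, 0, 0],
  [0, 0, 0, -1, 0],
  [0, 0, 0, -2, 0],
  [0, 0, 0, -2, 0],
  [0, 0, 0, -2, 0],
  [0, 0, 0, -2, 0],
  [0, 0, 0, 0, 0],
  [0, 0, 0, 0, 0],
  [0, 0, 0, 0, 0],
  [0, 0, 0, 0, 0],
])

```text
time: 4.27
position: [0.5678, 0.1407, 0.2508]
orientation: [[1.0, -0.0, -0.003], [-0.0, -1.0, -0.001], [-0.003, 0.001, -1.0]]
force: [-0.7, 0.1, -0.0]
opening: 0.004
grasp_force: 0.0
```

Run:
```python
from cell import arm
import cv2,numpy as np
a=arm.camera("top");b=arm.camera("side")
cv2.imwrite("pics/t1.png",np.hstack([cv2.resize(a[130:300,190:440],(500,340)),cv2.resize(b[130:300,230:380],(300,340))]))
```

```text
(no output)
```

View pics/t1.png

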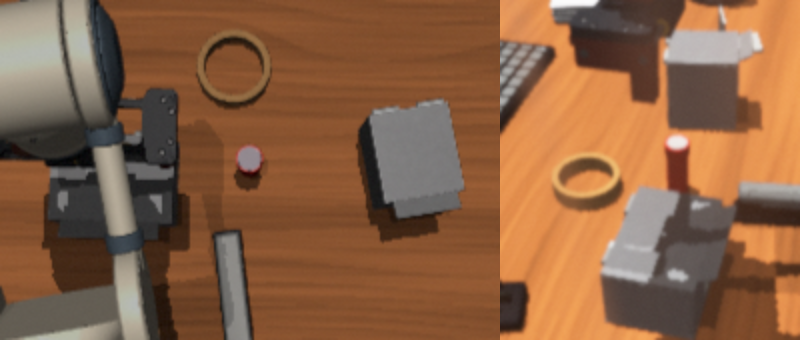

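The low lid is shut, the torch, tape and stapler look unmoved, and the tall box is in place. A downward tool can't hook under the lip, so I'll pinch the lip lightly by its two sides (72 mm, inside the 88 mm opening). Then I'll carry it round its arc.

Emit:
apply_moves([
  [1, -0.57, 3.87, 0, 0],
  [1, -0.57, 3.87, 0, 0],
  [1, -0.57, 3.87, 0, 0],
  [1, -0.57, 3.87, 0, 0],
  [1, -0.57, 3.87, 0, 0],
  [1, -0.57, 3.87, 0, 0],
  [1, -0.57, 3.87, 0, 0],
  [1, -0.57, 3.87, 0, 0],
  [1, -0.57, 3.87, 0, 0],
  [1, 0, 0, 0, -0.086],
])

```text
time: 5.2
position: [0.5148, -0.2135, 0.2509]
orientation: [[0.997, 0.079, -0.003], [0.079, -0.997, -0.002], [-0.003, 0.001, -1.0]]
force: [-0.3, -0.6, -0.6]
opening: 0.722
grasp_force: 0.0
```

Emit:
apply_moves([
  [1, 0, 0, 0, -0.086],
  [1, 0, 0, 0, 0],
  [1, 0, 0, 2, 0],
  [1, 0, 0, 2, 0],
  [1, 0, 0, 2, 0],
  [1, 0, 0, 2, 0],
  [1, 0, 0, 2, 0],
  [1, 0, 0, 1, 0],
  [1, 0, 0, 0, 0],
  [1, 0, 0, 0, 0],
])

```text
time: 6.03
position: [0.5166, -0.207, 0.1425]
orientation: [[0.985, 0.17, -0.001], [0.17, -0.985, 0.0], [-0.001, -0.001, -1.0]]
force: [-0.0, -0.2, 0.2]
opening: 0.999
grasp_force: 0.0
```

Run:
```python
from h import *
import cv2
s=arm.get_state();print(s['position'],s['opening'],s['force'])
a=arm.camera("top");b=arm.camera("side")
cv2.imwrite("pics/t2.png",np.hstack([cv2.resize(a[150:260,340:440],(400,440),interpolation=2),cv2.resize(b[110:220,290:390],(400,440),interpolation=2)]))
```

```text
[ 0.51660874 -0.20699633  0.14247129] 0.9990940465343495 [-0.04748879 -0.24229051  0.20430215]
```

View pics/t2.png

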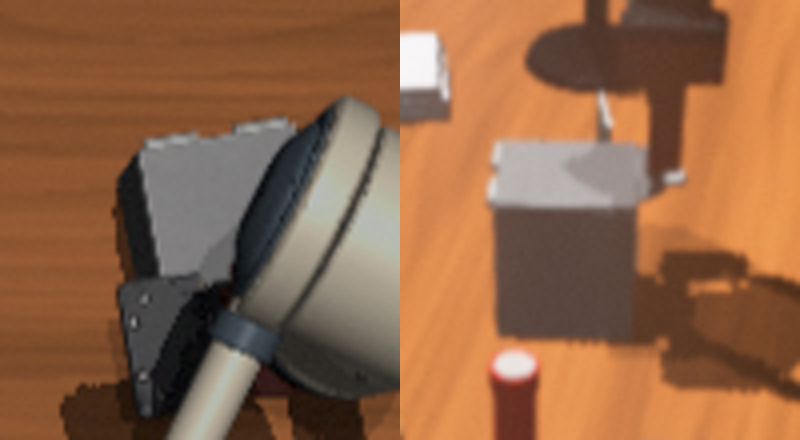

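The side view shows the near finger just above the lip, between the lid's front edge (645,200) and the lip's end (685,180). Next I descend and close on the sides of the lip.

Emit:
apply_moves([
  [1, 0, 0, 1, 0],
  [1, 0, 0, 1, 0],
  [1, 0, 0, 1, 0],
  [1, 0, 0, 0, 0],
  [0.75, 0, 0, 0, 0],
  [0.75, 0, 0, 0, 0],
  [0.75, 0, 0, 0, 0],
  [0.75, 0, 0, 0, 0],
  [0.75, 0, 0, 0, 0],
  [0.75, 0, 0, 0, 0],
], squeeze=8)

```text
time: 6.97
position: [0.5165, -0.207, 0.1127]
orientation: [[0.985, 0.171, -0.001], [0.171, -0.985, 0.001], [-0.0, -0.001, -1.0]]
force: [-1.9, 3.5, -0.3]
opening: 0.814
grasp_force: 8.0
```

The opening of 0.814 is 71.6 mm, which matches the 72 mm lip. I'll follow the arc about the hinge (R = 115 mm), 5 degrees per row.

Emit:
apply_moves([
  [0.75, 0.11, 0, -1.0, 0],
  [0.75, 0.2, 0, -0.98, 0],
  [0.75, 0.28, 0, -0.97, 0],
  [0.75, 0.36, 0, -0.94, 0],
  [0.75, 0.45, 0, -0.9, 0],
  [0.75, 0.52, 0, -0.86, 0],
  [0.75, 0.59, 0, -0.81, 0],
  [0.75, 0.66, 0, -0.76, 0],
  [0.75, 0.73, 0, -0.7, 0],
  [0.75, 0.78, 0, -0.63, 0],
], squeeze=12)

```text
time: 7.8
position: [0.5639, -0.1991, 0.1995]
orientation: [[0.985, 0.171, 0.001], [0.171, -0.985, -0.0], [0.001, 0.0, -1.0]]
force: [-0.1, 3.1, -3.3]
opening: 0.811
grasp_force: 12.0
```

Emit:
apply_moves([
  [0.75, 0.84, 0, -0.56, 0],
  [0.75, 0.89, 0, -0.49, 0],
  [0.75, 0.92, 0, -0.4, 0],
  [0.75, 0.95, 0, -0.32, 0],
  [0.75, 0.98, 0, -0.24, 0],
  [0.75, 0.99, 0, -0.15, 0],
  [0.75, 1.0, 0, -0.07, 0],
  [0.75, 1.0, 0, 0.02, 0],
  [0.75, 1.0, 0, 0.11, 0],
  [0.75, 0, 0, 0, 0],
])

```text
time: 8.63
position: [0.6489, -0.1841, 0.2194]
orientation: [[0.985, 0.172, 0.001], [0.172, -0.985, 0.0], [0.001, -0.0, -1.0]]
force: [-0.3, 2.4, -1.9]
opening: 0.816
grasp_force: 12.0
```

Run:
```python
from h import *
import cv2
s=arm.get_state();print(s['position'],s['opening'],s['force'])
a=arm.camera("top");b=arm.camera("side")
cv2.imwrite("pics/t3.png",np.hstack([cv2.resize(a[150:260,340:440],(400,440),interpolation=2),cv2.resize(b[110:220,290:390],(400,440),interpolation=2)]))
```

```text
[ 0.64886145 -0.1840549   0.21939941] 0.8163686311411421 [-0.28985875  2.35382952 -1.85159752]
```

View pics/t3.png

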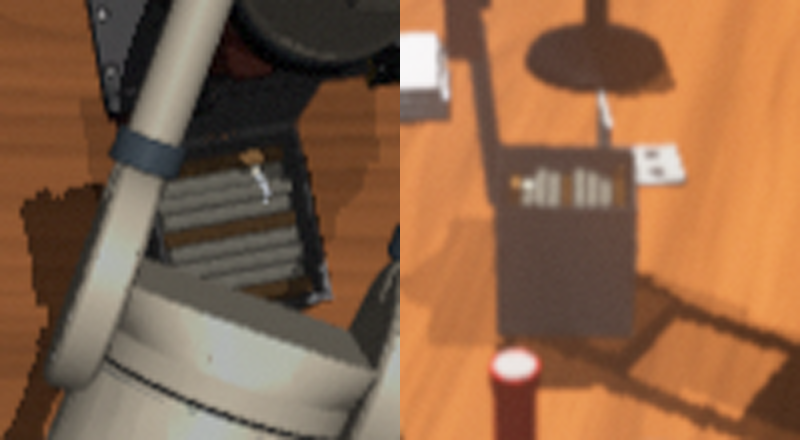

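The lid now leans back past upright, and the box and the torch stand where they were. I'll go one more step along the arc, then open and lift straight off.

Emit:
apply_moves([
  [0.75, 0.8, 0, 0.15, 0],
  [0.75, 0, 0, 0, 0],
  [1, 0, 0, 0, 0],
  [1, 0, 0, 0, 0],
  [1, 0, 0, 0, 0],
  [1, 0, 0, 0, 0],
  [1, 0, 0, -1, 0],
  [1, 0, 0, -2, 0],
  [1, 0, 0, -3, 0],
  [1, 0, 0, -3, 0],
])

```text
time: 9.57
position: [0.6546, -0.1835, 0.3086]
orientation: [[0.985, 0.171, -0.001], [0.171, -0.985, 0.0], [-0.001, -0.0, -1.0]]
force: [0.3, -0.9, 0.7]
opening: 1.004
grasp_force: 0.0
```

Emit:
apply_moves([
  [1, -3, 0, 0, 0],
  [1, -4, 0, 0, 0],
  [1, -4, 0, 0, 0],
  [1, -4, 0, 0, 0],
  [1, -4, 0, 0, 0],
  [1, 0, 0, 0, 0],
  [1, 0, 0, 0, 0],
  [1, 0, 0, 0, 0],
  [1, 0, 0, 0, 0],
  [1, 0, 0, 0, 0],
])

```text
time: 10.4
position: [0.469, -0.2157, 0.3075]
orientation: [[0.985, 0.172, -0.0], [0.172, -0.985, 0.0], [-0.0, -0.0, -1.0]]
force: [-0.1, -0.2, -0.0]
opening: 0.998
grasp_force: 0.0
```

Run:
```python
from h import *
import cv2
s=arm.get_state();print(s['time'],s['position'],s['opening'],s['force'])
a=arm.camera("top");b=arm.camera("side")
cv2.imwrite("pics/t4.png",np.hstack([cv2.resize(a[120:300,190:440],(500,360),interpolation=2),cv2.resize(b[110:310,230:390],(288,360),interpolation=2)]))
```

```text
10.4 [ 0.46898258 -0.2157246   0.30748991] 0.9976473885231955 [-0.10683277 -0.15324953 -0.01513363]
```

View pics/t4.png

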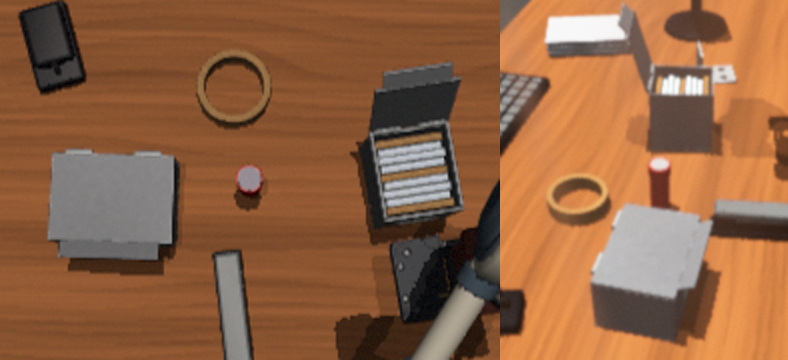

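The low lid is flat shut and the tall lid leans back open. Everything is in place and the arm is clear, so I'm handing in.

```bash
python3 -c "
from cell import arm
print(arm.job_done())"
```

```text
the job is handed in; nothing more can be done
None
```

I handed the job in at about 10.4 s: in the last pictures the low box's lid is shut, the tall box's lid leans back open and nothing else looks moved, though I lifted that lid by pinching the sides of its lip, because the downward-pointing tool could not get a fingertip under it.

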